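# Clear the bench after a bioreactor run

## Robot

A 7-joint arm with a two-finger parallel gripper is mounted at the origin on the work surface. World frame = base frame: x ahead of the robot, y to its left, z up, the work surface at z = 0. Lengths are in mm, angles in rad, forces in N, time in s.
With the tool pointing down it reaches from about 400 to 875 mm from the base axis. Payload 19.3 kg.
Tool frame: the origin (TCP) lies at the very end of the fingers, on their centre line; the grasp point (between the pads) lies 19 mm behind it (grip_point_offset is the z of the grasp point in the tool frame, in mm); z points along the fingers, y is the line along which they close (so a half turn about z gives the same grasp; the last joint's range is limited). The gripper opens to 85 mm and grips with 20 to 120 N. Pads are 22 mm wide; open, the fingers measure 114 mm over their backs; the gripper's body (76 mm by 85 mm) begins 54 mm behind the grasp point. The pads swing forward as they close: fully open they stand 13 mm farther back than shut.
Start: joints at [1.099, 0.521, -0.036, 1.599, 0.021, 1.021, -0.113], TCP at [244.394, -575.227, 231.291] pointing down, gripper open.
Joint ranges: [-2.91, 2.91], [-0.3, 2.13], [-1.5, 1.42], [0.17, 2.43], [-1.26, 4.41], [0.16, 1.93], [-2.52, 2.52]. Speed limits (rad/s): [1.89, 1.89, 2.39, 2.39, 3.01, 3.01, 3.01].

## Interface

Orientations are given as a 3x3 rotation matrix whose columns are the frame's x, y, z axes.
In Python, from workcell import movep, movel, goto_joints, open_gripper, clamp, wait, inverse_kinematics, read_state, camera, PlanningError, finish_job, grip_point_offset gives the robot as it stands. Calls block until the motion is done:
- movep(position, orientation): joint-space move of the TCP to a pose.
- movel(position, frame=None, max_speed=150, guard=None): straight line of the TCP; frame=None keeps the orientation; max_speed is the mean speed in mm/s. With guard (N) it stops when the force on the tool has changed by that much, and returns True; else False.
- goto_joints(angles): joint-space move.
- open_gripper() and clamp(): open the fingers fully, or close them until they stop; the grip force is fixed at half the most.
- wait(seconds).
- inverse_kinematics(position, orientation): joint angles nearest the present ones, or None.
- read_state(): the state.
- camera(name): name is "scene" or "top" or "wrist"; returns a dict with "image" (420x560x3 uint8, blue, green, red), "range_z" (420x560 float32, mm along the optical axis (not along the pixel's ray), 0 where there is no reading), "fx", "fy", "cx", "cy" (pixels), "cam_to_world" (4x4, takes a point from camera to world coordinates). Camera axes: x right, y up, looking along -z (the intrinsics and any distortion apply to the point x, -y, -z); pixel columns grow to the right and rows downward; lengths in mm; the calibration is good to about 2 mm. A picture is of the moment at which its call begins.
A pose or a line that the arm cannot do raises PlanningError and nothing moves.
- finish_job(): hands the job in; it is judged then, once.
The state is a dict: "time": time; "qpos": joint angles; "qvel": joint speeds; "joint_efforts": joint torques, N m; "eef_pos": TCP position; "tool_rot": TCP orientation; "ft_force": force on the tool from outside, world axes, zero at the start; "torque": the same for the moment, N m; "finger_gap": finger opening in mm; "gripper_force": force on a finger pad.
Only numpy, scipy, OpenCV 4.12 (cv2) and the standard library are available. Lean on these libraries where they do the work, as an engineer would, in place of code of your own. Each camera call takes 0.05 s, during which the arm holds its last target. There are 200 camera calls.

## Task

Sort the parts from the finished bioreactor run: stand both blue-capped clear bottles in the steel tray, setting the glass down gently, stand both white vent filters upright (stem up) in the green tray, and lay the probe on the yellow-edged rest, lengthwise between its two end lips. Leave the amber bottle and the beaker standing where they are.

Things in the scene. Friction and masses are not known exactly. Their poses are not given: they have to be found in the camera images.
- bottle_a: Empty clear glass bottle, upright, 46 mm in diameter up to 50 mm, shoulder sloping in to 61 mm, then a blue screw cap 36 mm in diameter from 61 to 86 mm (its top); a white label band. Origin at the centre of its underside, z up. Loose, 0.11 kg. Goes in the steel tray.
- bottle_b: Empty clear glass bottle, upright, 46 mm in diameter up to 50 mm, shoulder sloping in to 61 mm, then a blue screw cap 36 mm in diameter from 61 to 86 mm (its top); a yellow label band. Origin at the centre of its underside, z up. Loose, 0.11 kg. Goes in the steel tray.
- filter_a: White vent filter standing on its disc: disc 50 mm in diameter, 16 mm thick, with a light grey stripe round its edge; an upright hose stem 14 mm in diameter rises from its middle to 62 mm (a small cone round its foot up to 22 mm). Origin at the centre of its underside, z up. Loose, 0.035 kg. Goes in the green tray.
- filter_b: White vent filter standing on its disc: disc 50 mm in diameter, 16 mm thick, with a red stripe round its edge; an upright hose stem 14 mm in diameter rises from its middle to 62 mm (a small cone round its foot up to 22 mm). Origin at the centre of its underside, z up. Loose, 0.035 kg. Goes in the green tray.
- probe: Sensor probe, loose, 0.12 kg, 130 mm long along its x: blue square head (30 x 30 mm, x -65 to -31 mm), bare steel shaft 16 mm in diameter (to x = 37), orange square cap (30 x 30 mm, to x = 65). Origin mid-length on the shaft axis, 15 mm above what it lies on (the shaft is clear of the surface). Starts within 0.4 rad of world y. Goes on the probe rest, either way round.
- bottle_tray: Bare steel tray, open on top, fixed to the bench: 120 mm (its x) by 160 mm (its y) outside, walls 4 mm thick and 28 mm high over the bench, inner floor 4 mm over the bench. Origin at the centre of its underside, z up; turned by up to 0.12 rad. Both bottles fit side by side along its y.
- filter_tray: Green plastic tray, open on top, fixed to the bench: 120 mm (its x) by 160 mm (its y) outside, walls 4 mm thick and 28 mm high over the bench, inner floor 4 mm over the bench. Origin at the centre of its underside, z up; turned by up to 0.12 rad. Both filters fit side by side along its y.
- probe_rest: Rest for the probe, fixed: flat board 120 mm (x) by 160 mm (y), 12 mm thick, yellow with grey foam on top; along each short end (y = +-80 mm) a yellow lip 6 mm thick, 24 mm over the bench; 148 mm free between the lips, long sides open. Foam face 12 mm over the bench. Origin at the centre of its underside, z up; yaw within 0.12 rad. The probe lies along its y.
- amber_bottle: Bystander, to be left alone: brown bottle of the same shape as the clear ones (46 mm in diameter, 86 mm high) with a white cap and no label. Origin at the centre of its underside. Loose.
- beaker: Bystander, to be left alone: empty open glass beaker, 56 mm across its rim, 70 mm high. Origin at the centre of its underside. Loose.
Things that resemble listed ones, but are neither listed nor needed, are in the scene too. What is shaped like the filter_a but pink is not meant.

How it is judged (in metres and radians):
At the end, for the whole second after the job is handed in: Both clear bottles stand on the steel tray's floor and both filters, stem up, on the green tray's, within 0.15 rad of upright; the probe lies flat on its rest, middle within 45 mm of centre across and 15 mm along, lengthwise within 0.3 rad; all are at rest (x of bottle_a in the frame of bottle_tray between -0.045 and 0.045 m and y of bottle_a in the frame of bottle_tray between -0.065 and 0.065 m and z of bottle_a in the frame of bottle_tray between 0 and 0.012 m and angle between each of bottle_a, bottle_b, filter_a, filter_b's own z axis and vertical below 0.15 rad and linear speed of each of bottle_a, bottle_b, filter_a, filter_b, probe below 0.02 m/s and angular speed of each of bottle_a, bottle_b, filter_a, filter_b, probe below 0.2 rad/s and x of bottle_b in the frame of bottle_tray between -0.045 and 0.045 m and y of bottle_b in the frame of bottle_tray between -0.065 and 0.065 m and z of bottle_b in the frame of bottle_tray between 0 and 0.012 m and x of filter_a in the frame of filter_tray between -0.045 and 0.045 m and y of filter_a in the frame of filter_tray between -0.065 and 0.065 m and z of filter_a in the frame of filter_tray between 0 and 0.012 m and x of filter_b in the frame of filter_tray between -0.045 and 0.045 m and y of filter_b in the frame of filter_tray between -0.065 and 0.065 m and z of filter_b in the frame of filter_tray between 0 and 0.012 m and x of probe in the frame of probe_rest between -0.045 and 0.045 m and y of probe in the frame of probe_rest between -0.015 and 0.015 m and z of probe in the frame of probe_rest between 0 and 0.033 m and angle between probe's own x axis and vertical between 1.45 and 1.69 rad and angle between the x axis of probe and the y axis of probe_rest, either way round below 0.3 rad); the robot touches nothing.
It fails at once if the amber bottle is shoved more than 25 mm or tipped (distance of amber_bottle from where it was at the start of the episode above 0.025 m or angle between amber_bottle's own z axis and vertical above 0.3 rad).
It fails at once if the beaker is shoved more than 25 mm or tipped (distance of beaker from where it was at the start of the episode above 0.025 m or angle between beaker's own z axis and vertical above 0.3 rad).
It fails at once if a clear bottle strikes or presses the steel tray with more than 40 N (contact force between any of bottle_a, bottle_b and bottle_tray above 40 N).
It also fails if it takes over 128 s, if anything falls off the work surface, if the arm or the gripper's body presses on something with over 40 N, if the wrist force passes 120 N, or if a joint passes its speed limit or range.

## Working session

There is one attempt and no reset: what is moved stays moved. The work goes in short steps, each a Python script; the robot and the scene stay as the last script left them, time stands still between calls to the robot, and variables do not carry over. Pictures are saved under pics/ and viewed, at most 14 in all, crops included, and the job is handed in when it is done.

```bash
ls; mkdir -p pics
python3 - <<'E'
from workcell import *
import cv2,numpy as np
for n in("top","scene"):
    c=camera(n);cv2.imwrite(f"pics/{n}0.png",c["image"]);np.savez(f"{n}0.npz",**c)
    print(n,c["fx"],c["fy"],c["cx"],c["cy"],c["cam_to_world"].round(3).tolist(),[k for k in c])
print(grip_point_offset,read_state()["time"])
E
```

```text
pics
top 409.9380479105615 409.9380479105615 281.04238751430205 205.49260241976648 [[-0.008, 0.997, -0.083, 346.402], [-1.0, -0.008, -0.002, -9.125], [-0.003, 0.083, 0.997, 1106.327], [0.0, 0.0, 0.0, 1.0]] ['image', 'range_z', 'fx', 'fy', 'cx', 'cy', 'cam_to_world']
scene 474.1204929167618 474.1204929167618 279.03233882342863 208.71995926024013 [[-0.049, -0.806, 0.589, 1084.21], [0.999, -0.03, 0.043, 30.26], [-0.017, 0.591, 0.807, 951.648], [0.0, 0.0, 0.0, 1.0]] ['image', 'range_z', 'fx', 'fy', 'cx', 'cy', 'cam_to_world']
-18.700000000000003 0.1
```

View pics/top0.png

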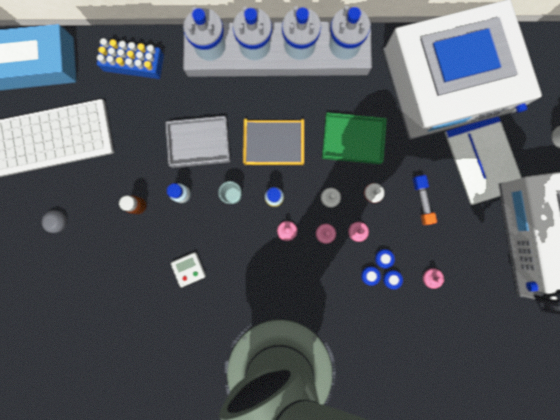

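View pics/scene0.png

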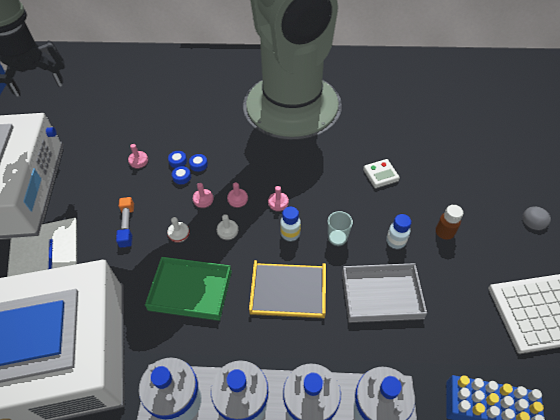

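The top view shows the bottles at (178,193) and (274,197), amber at (130,204), and the beaker at (230,192). The filters are at (331,198) and (375,193), and the probe runs from (421,182) to (430,218). The trays and rest are at (197,140), (273,142) and (354,137). The scene view shows the yellow-label bottle is the one nearer the filters. Next I'll measure using depth and rays.

```bash
cat > h.py <<'E'
import numpy as np,cv2
def cloud(c):
    v,u=np.mgrid[0:420,0:560];z=c["range_z"]
    p=np.stack([(u-c["cx"])/c["fx"]*z,-(v-c["cy"])/c["fy"]*z,-z],-1)
    M=c["cam_to_world"];w=p@M[:3,:3].T+M[:3,3];w[z<=0]=np.nan
    return w
def ray(c,u,v,z):
    M=c["cam_to_world"];d=M[:3,:3]@[(u-c["cx"])/c["fx"],-(v-c["cy"])/c["fy"],-1];o=M[:3,3]
    return (o+d*(z-o[2])/d[2])[:2]
E
python3 - <<'E'
from h import *
c=dict(np.load("top0.npz"));w=cloud(c)
print("bench z",np.nanmedian(w[250:270,210:330,2]))
def top(n,u,v,r,zt,zlo):
    s=w[v-r:v+r,u-r:u+r].reshape(-1,3);s=s[(s[:,2]>zlo)]
    if len(s)==0: print(n,"none");return
    print(n,len(s),"mid",((s.max(0)+s.min(0))/2).round(1)[:2],"mean",s.mean(0).round(1),"ext",np.ptp(s,0).round(1)[:2],"ztop",s[:,2].max().round(1))
for n,u,v,r,zl in [("capA",178,193,16,75),("capB",274,197,16,75),("amber",130,204,16,75),("beak",230,192,18,55),("fA stem",331,198,14,40),("fB stem",375,193,14,40),("fA disc",331,198,16,8),("fB disc",375,193,16,8),("probe",426,200,24,10),("pinkL",287,230,12,8),("pinkM",326,233,12,8),("pinkR",358,232,12,8)]:
    top(n,u,v,r,0,zl)
for n,u,v,ru,rv,zl in [("steel",197,140,40,32,16),("rest",273,142,38,30,8),("green",354,137,40,32,16)]:
    m=(w[v-rv:v+rv,u-ru:u+ru]);s=m[m[...,2]>zl];s=s[s[:,2]<35]
    print(n,len(s),cv2.minAreaRect(s[:,:2].astype(np.float32)),"zmax",s[:,2].max())
# colour cross-check by rays
im=c["image"];hsv=cv2.cvtColor(im,cv2.COLOR_BGR2HSV)
def col(n,lo,hi,u,v,r,z):
    m=cv2.inRange(hsv,lo,hi);k=np.zeros_like(m);k[v-r:v+r,u-r:u+r]=255
    k[:]=m&k;ys,xs=np.nonzero(k);print(n,len(xs),"px",xs.mean().round(1),ys.mean().round(1),"xy",ray(c,xs.mean(),ys.mean(),z).round(1))
col("blue head",(105,120,60),(130,255,255),421,182,14,30);col("orange",(5,150,100),(18,255,255),430,218,14,30)
col("capA blue",(105,120,60),(130,255,255),178,193,14,80);col("capB blue",(105,120,60),(130,255,255),274,197,14,80)
E
```

```text
bench z 1.8540474282904142
capA 177 mid [470.4 260.6] mean [470.6 258.8  86.8] ext [34.8 37.9] ztop 94.1
capB 164 mid [458.1  10.3] mean [458.5  10.4  87.4] ext [34.8 35.1] ztop 92.3
amber 187 mid [441.  378.2] mean [440.9 376.6  86.7] ext [35.8 34.8] ztop 93.4
beak 115 mid [467.8 123.6] mean [471.5 126.4  68.6] ext [51.4 53.9] ztop 76.2
fA stem 28 mid [ 458.1 -139.5] mean [ 457.9 -139.3   60.6] ext [12.5 11.7] ztop 67.0
fB stem 35 mid [ 469.7 -256.6] mean [ 469.5 -256.1   59.2] ext [12.3 13.1] ztop 67.6
fA disc 285 mid [ 455.4 -146.6] mean [ 457.5 -139.6   22.2] ext [56.5 60.6] ztop 67.0
fB disc 284 mid [ 470.2 -263.7] mean [ 469.  -254.9   23.4] ext [47.1 63.3] ztop 67.6
probe 468 mid [ 449.2 -388.3] mean [ 450.  -386.9   26.8] ext [125.6  50. ] ztop 37.0
pinkL 282 mid [369.  -22.3] mean [369.8 -22.7  22.2] ext [47.9 47.9] ztop 66.6
pinkM 288 mid [ 360.1 -125.7] mean [ 362.2 -124.9   22.3] ext [53.1 48.5] ztop 67.4
pinkR 290 mid [ 367.4 -212.7] mean [ 366.5 -211.    22.4] ext [47.9 50.2] ztop 66.4
steel 504 ((612.3063354492188, 215.61029052734375), (121.90440368652344, 160.5824737548828), 4.93812894821167) zmax 34.939929625662444
rest 2579 ((610.0572509765625, 11.791648864746094), (158.6673126220703, 120.03086853027344), 89.31421661376953) zmax 32.74255722111411
green 488 ((617.4918823242188, -205.74624633789062), (161.03431701660156, 120.59226989746094), 84.03125762939453) zmax 33.97662938940243
blue head 213 px 420.5 181.7 xy [ 496.  -376.5]
orange 157 px 428.9 218.6 xy [ 398.1 -394.9]
capA blue 196 px 173.6 190.2 xy [472.4 263.5]
capB blue 172 px 273.3 193.8 xy [461.3  12. ]
```

Sizes and heights check out: caps about 35 mm, walls about 30 mm, trays 160x120, and the probe's colour spacing is 99.7 mm against an expected 99. The probe lies about 0.18 rad off world x, so it has to turn about 90° onto the rest. I'll start with bottle A.

```bash
cat > rob.py <<'E'
from workcell import *
import numpy as np
def R(a):
    c,s=np.cos(a),np.sin(a);return np.array([[-s,c,0],[c,s,0],[0,0,-1.]])
def best(p,a):  # pick the half turn that keeps the last joint most central
    o=[(abs(q[6]),k) for k in (a,a+np.pi) if (q:=inverse_kinematics(p,R(k))) is not None]
    return R(min(o)[1])
TR=dict(steel=((612.3,215.6),.086),rest=((610.1,11.8),-.012),green=((617.5,-205.7),-.104))
def goal(t,y):
    (cx,cy),w=TR[t];return np.array([cx-y*np.sin(w),cy+y*np.cos(w)]),w
def st(m):
    s=read_state();print(m,"t",round(s["time"],1),"gap",round(s["finger_gap"],1),"pos",np.round(s["eef_pos"],1),"F",np.round(s["ft_force"],1))
def pick(xy,a,z,up=150):
    movep([*xy,up],best([*xy,up],a))
    movel([*xy,z+25],max_speed=200)
    print("hit" if movel([*xy,z],max_speed=80,guard=10) else "clear");clamp();st("gripped")
    movel([*xy,up],max_speed=150);st("lifted")
def place(xy,a,z,up=150):
    movep([*xy,up],best([*xy,up],a));st("over")
    movel([*xy,z+15],max_speed=150)
    print("contact" if movel([*xy,z-4],max_speed=20,guard=3) else "no contact");st("down")
    open_gripper();movel([*xy,up],max_speed=200);st("clear")
E
python3 - <<'E'
from rob import *
pick((470.5,260),0.086,57)
E
```

```text
clear
gripped t 4.6 gap 34.3 pos [470.7 260.2  57.4] F [ 0.5 -0.2  5.4]
lifted t 5.4 gap 34.7 pos [470.3 259.5 149.2] F [-0.5  0.4 -0.8]
```

Run:
```python
from rob import *
import cv2
g,w=goal("steel",36)
movep([*g,150],best([*g,150],w));st("over")
movel([*g,78],max_speed=150)
print(movel([*g,57],max_speed=20,guard=4));st("down")
```

```text
over t 6.0 gap 34.6 pos [608.7 251.5 148.6] F [-1.5  0.5 -1.3]
True
down t 7.4 gap 34.4 pos [609.3 251.6  61.4] F [-0.1 -0.7  9. ]
```

Run:
```python
from rob import *
import cv2
g,w=goal("steel",36)
open_gripper();movel([*g,150],max_speed=200);st("clear")
pick((458.3,10.3),0.086,57)
g,w=goal("steel",-36);place(g,w,61)
pick((458,-139.5),-.104,31)
c=camera("scene");cv2.imwrite("pics/s1.png",c["image"])
```

```text
clear t 8.6 gap 85.6 pos [609.3 251.3 150.3] F [ 0.8 -0.8 -0.5]
clear
gripped t 11.2 gap 34.5 pos [458.6  10.3  57.4] F [-0.5 -0.4  8.6]
lifted t 11.9 gap 34.8 pos [458.   10.  149.3] F [-0.6 -0.2 -1.5]
over t 12.9 gap 34.7 pos [614.9 179.1 149.2] F [-0.2 -0.2 -1.4]
contact
down t 14.2 gap 34.4 pos [615.5 179.8  61.4] F [ 0.4 -0.7  8. ]
clear t 15.3 gap 85.4 pos [615.4 179.6 150.4] F [ 0.1  0.2 -0.3]
clear
gripped t 18.4 gap 11.7 pos [ 457.9 -139.5   31. ] F [-0.   0.1 -0.8]
lifted t 19.4 gap 12.5 pos [ 457.6 -139.6  149.3] F [-0.5  0.6 -0.5]
```

View pics/s1.png

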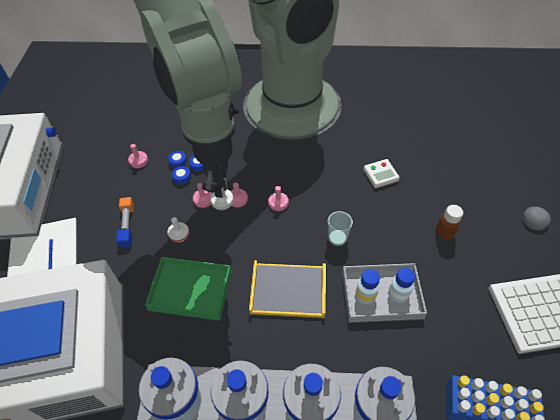

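The picture shows both bottles standing in the steel tray at (368,285) and (404,283), with the filter held at (220,198). Next are both filters, then the probe pick.

Run:
```python
from rob import *
import cv2
g,w=goal("green",36);place(g,w,35)
pick((469.7,-256.6),-.104,31)
g,w=goal("green",-36);place(g,w,35)
p=np.array([496,-376.5]);q=np.array([398.1,-394.9]);d=p-q
m=p-d/np.linalg.norm(d)*49;a=np.arctan2(d[1],d[0])+np.pi/2
print(m,a)
pick(m,a,5)
c=camera("scene");cv2.imwrite("pics/s2.png",c["image"])
```

```text
over t 20.1 gap 12.3 pos [ 620.9 -169.2  149. ] F [-0.5 -0.4 -0.8]
contact
down t 21.7 gap 12.0 pos [ 621.3 -169.9   34.9] F [-0.2  0.5  8. ]
clear t 23.1 gap 85.6 pos [ 620.7 -170.1  149. ] F [ 0.3 -1.  -0.5]
clear
gripped t 25.6 gap 12.0 pos [ 469.7 -256.6   31. ] F [-0.4 -0.3 -0.2]
lifted t 26.5 gap 12.3 pos [ 469.2 -256.6  149.2] F [ 0.5 -0.5 -0.5]
over t 27.1 gap 12.6 pos [ 613.6 -240.7  148.8] F [-0.8 -0.6  0.3]
contact
down t 28.7 gap 12.1 pos [ 613.8 -241.5   34.9] F [-1.4 -0.5  8.4]
clear t 30.1 gap 85.1 pos [ 613.2 -241.7  149. ] F [-0.  -1.   0.2]
[ 447.84316539 -385.55092704] 1.7565759491860773
clear
gripped t 32.9 gap 13.6 pos [ 448.  -385.8    5.4] F [-2.1  0.5  7. ]
lifted t 34.0 gap 13.5 pos [ 447.4 -385.3  149.1] F [ 0.6  0.7 -1.5]
```

View pics/s2.png

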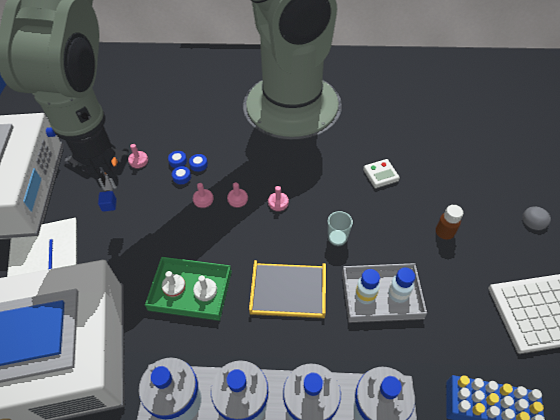

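The picture shows both filters stem up in the green tray at (173,287) and (204,290), and the probe in the gripper. Next I'll place the probe, opening only if contact comes at the foam height of about 17 mm.

Run:
```python
from rob import *
import cv2
g,w=goal("rest",0)
movep([*g,150],best([*g,150],w));st("over")
movel([*g,40],max_speed=120)
print(movel([*g,13],max_speed=20,guard=4));st("down")
if read_state()["eef_pos"][2]<20.5:
    open_gripper();movel([*g,200],max_speed=200);goto_joints([1.099,0.521,-0.036,1.599,0.021,1.021,-0.113])
st("end")
for n in("top","scene"):
    c=camera(n);cv2.imwrite(f"pics/{n}3.png",c["image"]);np.savez(f"{n}3.npz",**c)
from h import *
c=dict(np.load("top3.npz"));hsv=cv2.cvtColor(c["image"],cv2.COLOR_BGR2HSV)
P=[]
for lo,hi in(((105,120,60),(130,255,255)),((5,150,100),(18,255,255))):
    m=cv2.inRange(hsv,lo,hi);k=np.zeros_like(m);k[125:160,247:300]=m[125:160,247:300]
    ys,xs=np.nonzero(k);P.append(ray(c,xs.mean(),ys.mean(),42));print(len(xs),P[-1])
d=P[1]-P[0];print("len",np.linalg.norm(d),"mid",P[0]+d*48/99,"ang",np.arctan2(d[1],d[0]))
```

```text
over t 35.6 gap 13.7 pos [610.2  10.1 149.8] F [ 0.2 -0.  -1.6]
True
down t 37.7 gap 13.4 pos [610.   11.8  17.4] F [-1.4 -1.1  8.8]
end t 41.9 gap 85.3 pos [ 245.3 -575.1  231.4] F [-0.3 -0.5 -0.4]
155 [608.90699     61.27368318]
111 [607.16914514 -37.08583428]
len 98.37486863917437 mid [608.06439855  13.58422017] ang -1.5884627825749147
```

View pics/scene3.png

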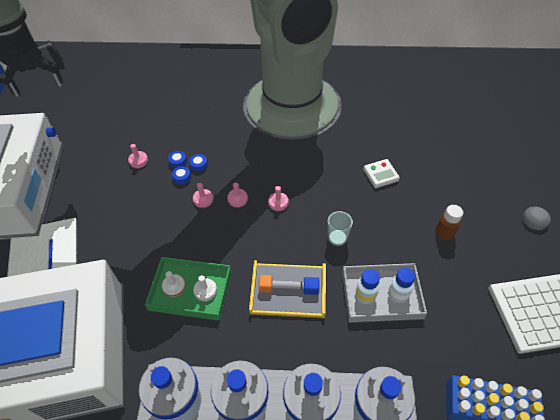

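View pics/top3.png

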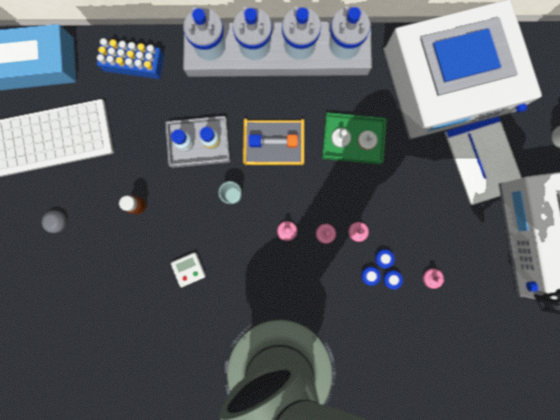

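Both views show the bottles, filters and probe in place. The probe spans (255,141) to (292,141) in the top view, 2 mm off centre. The amber bottle and beaker haven't moved.

```bash
python3 -c "
from workcell import *
print(finish_job())"
```

```text
the job is handed in; nothing more can be done
None
```

I handed the job in at about 42 s of the 128 s allowed: both bottles are in the steel tray, both filters are stem up in the green tray, and the probe is on its rest about 2 mm off centre. The amber bottle and beaker look unmoved in the final images; no verdict came back.

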